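# Reseat the dish in the reader tray

## Task

The dish in the small reader has slid off its reading spot. Hook a fingertip behind the raised lip of the reader's tray (do not pinch the lip) and draw the tray out to its stop, slide the dish with a fingertip, without lifting it, until it is snug against both arms of the V-shaped stop at the back of the tray, then push the tray fully home again with the dish still snug in the V. Leave the things standing around where they are.

Things in the scene. Friction and masses are not known exactly. Their poses are not given: they have to be found in the camera images.
- dish_reader: low white instrument, 107 x 112 x 70 mm (80 mm at the round black reading head on its roof), fixed. Origin: on the table below its middle. Its x points from the slot face (50 mm from the origin) to its back, z up. The tray slides out along -x. A tall microscope and a manipulator stand close behind it; the tray opens over free table: come from the tray's side, not across the microscope.
- reader_tray (a joint): tray travel: 0 m fully home, 0.085 m drawn out to its stop; resists with about 4 N and stays where left. The tray is a dark plate, 80 mm wide between 4 mm high side edges, its floor 22 mm above the table. At 0 its front 57 mm stand out of the slot, so there is always a gap of at least 57 mm between lip and slot face to dip a fingertip into.
- tray_lip (a point): middle of the inner (slot-side) face of the upright lip at the tray's front edge, 33 mm above the table. The lip is 11 mm thick in all: a 4 mm metal finger strip (reader_tray_c5), 80 mm wide, top 44 mm above the table, and outside it a white plate (reader_tray_c6), 108 mm wide, top 46 mm; its outer face is 11 mm from this point. Moves with the tray; axes as the reader's.
- v_seat (a point): point on the tray floor (22 mm above the table), 100 mm behind the lip's inner face, over which the dish's centre lies when the dish touches both arms of the V. The V (two metal bars, 9 mm high, 45 degrees either side of the reader's x) opens toward the lip. Moves with the tray; axes as the reader's.
- dish_center (a point): centre, half-way up, of the small round lidded culture dish, 36 mm across at the sides and 12 mm high, about 20 g, lying loose on the tray floor; z up.
- dish_stack: bystander: stack of three clear dishes, 62 mm across, 43 mm high; origin at the centre of its underside
- vial_0: bystander: small brown bottle with white cap, 25 mm across, 55 mm high; origin at the centre of its underside
- vial_2: bystander: small white bottle, 25 mm across, 55 mm high; origin at the centre of its underside
- syringe_filter_stand: bystander: small upright filter holder on a round foot, 36 x 46 x 95 mm; origin at the centre of its underside

How it is judged (in metres and radians):
On the way, in this order (a step that is already met when the one before it is completed fails the run):
1. the tray is drawn out to its stop (value of joint reader_tray above 0.08 m), for 0.2 s.
2. with the tray out, the dish lies in the V (value of joint reader_tray above 0.055 m and horizontal distance between dish_center and v_seat below 0.003 m), for 0.2 s.
At the end, for the whole second after the job is handed in: the tray is home (within 3 mm), and the dish lies flat on it, its centre within 3 mm of the V's seat (value of joint reader_tray below 0.003 m and horizontal distance between dish_center and v_seat below 0.003 m and z of dish_center in the frame of v_seat below 0.009 m and angle between dish_center's own z axis and vertical below 0.1 rad); the robot touches nothing.
It fails at once if the lip is pinched between the fingers (contact force between the fingers and reader_tray_c5 above 2 N and contact force between the fingers and reader_tray_c6 above 2 N).
It fails at once if the dish is lifted or tipped (z of dish_center in the frame of v_seat above 0.012 m or angle between dish_center's own z axis and vertical above 0.25 rad).
It fails at once if a bystander is moved (distance of any of dish_stack, vial_0, vial_2, syringe_filter_stand from where it was at the start of the episode above 0.02 m).
It also fails if it takes over 53 s, if anything falls off the work surface, if the arm or the gripper's body presses on something with over 40 N, if the wrist force passes 120 N, or if a joint passes its speed limit or range.

## Robot

A 6-joint arm with a two-finger parallel gripper is mounted at the origin on a cart in front of the work surface, level with it; the furniture and walls round the work are solid. World frame = base frame: x ahead of the robot, y to its left, z up, the work surface at z = 0. Lengths are in m, angles in degrees, forces in N, time in s.
With the tool pointing down it reaches from about 0.25 to 0.725 m from the base axis. Payload 9.7 kg.
Tool frame: the origin (TCP) lies on the centre line of the jaws, within the pads' length; the fingertips stand bot.nose_length ahead of it and the grasp point (between the pads) lies 11 mm behind it (bot.nose_length is the distance from the TCP to the fingertips, in m); z points along the fingers, y is the line along which they close (so a half turn about z gives the same grasp; the last joint's range is limited). The gripper opens to 85 mm and grips with 20 to 120 N. Pads are 22 mm wide; open, the fingers measure 114 mm over their backs; the gripper's body (76 mm by 85 mm) begins 54 mm behind the grasp point. The pads swing forward as they close: fully open they stand 13 mm farther back than shut.
Start: joints at [-75.172, 4.979, 10.078, 95.1, 0, 90], TCP at [0.141, -0.532, 0.239] pointing down, gripper open.
Joint ranges: [-179.16, 179.16], [-48.56, 103.87], [-65.8, 70.77], [-126.05, 130.52], [-82.76, 87.17], [-180, 180]. Speed limits (degrees/s): [127.2, 127.2, 147.25, 180, 180, 180].

## Interface

Orientations are given as [roll, pitch, yaw] about the fixed x, y, z axes, in that order (R = Rz(yaw) Ry(pitch) Rx(roll)).
In Python, from workcell import bot gives the robot as it stands. The module is installed in compiled form; this text tells all that it offers.
- The arm moves only by the shell command python3 -m inch 'ROWS' [OPENING] [FORCE]. ROWS is JSON, a list of rows, each a list of 4 numbers: the shift along the world's x, y, z in cm, then the turn about the world's z in degrees. A call has exactly 8 rows; each row is the pose to reach, as a shift and turn from the pose commanded when the call began; what a row does not reach only later rows make up. A row lasts 1/8 s, in which the tool goes at most 62.5 mm and 10.7 degrees, less where a joint would pass 70% of its speed; a pose out of reach is approached as far as the arm can. A call with a gripper value outside its range is refused whole. OPENING is the finger opening in cm, from 0 to 8.54, set as the call begins (- or left out, the last holds). The fingers move at their own pace and stop on an object; FORCE is the grip in N (left out, the last holds). Time passes only in rows, so rows that repeat a pose let the fingers close, or fill a call up. It gives the time, the measured TCP pose, the force, the opening and the grip force at its end, in the units of the state.
- bot.get_obs(): the state, without advancing time (a new reading comes with each control period).
- bot.camera(name): name is "scene" or "side" or "wrist"; returns a dict with "img" (400x640x3 uint8, red, green, blue), "fovy" (degrees; the focal length in pixels is half the picture's height over the tangent of half this angle, whatever the lens; pixels are square), "cx", "cy" (the principal point, pixels), "dist" ([k1, k2, p1, p2, k3] as OpenCV has them; the pictures are not rectified), "R" (3x3) and "t" (3): a world point X has camera coordinates R X + t; the wrist camera has in their place "mount" (4x4, takes a point from camera to tool coordinates, whose origin is the TCP and whose axes are the flange's). Camera axes: x right, y down, z forward; pixel columns grow to the right and rows downward; lengths in m; the calibration is good to about 2 mm. A picture is of the moment at which its call begins: read the wrist's pose just before it. There is no depth.
- bot.job_done(): hands the job in; it is judged then, once.
Trained networks look in a picture, given as the dict that the camera call returned (one of the last four; its "shot" number tells which), for a name from the list of things; names that differ only in an ending like _2 or _b are one class to them, and where a whole thing is asked for, a point or a joint stands for the part that bears it (a point fixed in the world has none). Each returns a list of dicts, best first, with "score" (0 to 1); they miss things now and then, are a little off and sometimes report something else, mostly with a low value. They report only what shows in the picture. A call takes as long as a camera call.
- bot.find_in(thing, picture): "point" ([column, row] in pixels, amid what is visible of it).
- bot.landmark_of(thing, picture): "point" ([column, row] in pixels: a listed point, or the origin of a listed thing).
The state is a dict: "time": time; "q": joint angles; "qd": joint speeds; "joint_efforts": joint torques, N m; "ee_pos": TCP position; "tcp_rot": TCP orientation; "wrist_force": force on the tool from outside, world axes, zero at the start; "torque": the same for the moment, N m; "opening": finger opening in m; "grasp_force": force on a finger pad.
Only numpy, scipy, OpenCV 4.12 (cv2) and the standard library are available. Lean on these libraries where they do the work, as an engineer would, in place of code of your own. Each camera call takes 0.05 s, during which the arm holds its last target. There are 200 camera calls.

## Working session

There is one attempt and no reset: what is moved stays moved. The work goes in short steps, Python scripts to look and compute and a shell command to move; the robot and the scene stay as the last step left them, time stands still between calls to the robot, and variables do not carry over. Pictures are saved under pics/ and viewed, at most 11 in all, crops included, and the job is handed in when it is done.

```bash
mkdir -p pics
cat > h.py <<'E'
import numpy as np, cv2
from workcell import bot
from scipy.optimize import least_squares
def K(p):
    f=p["img"].shape[0]/2/np.tan(np.radians(p["fovy"])/2)
    return np.array([[f,0,p["cx"]],[0,f,p["cy"]],[0,0,1.]])
def ray(p,uv):
    n=cv2.undistortPoints(np.array([[uv]],float),K(p),np.array(p["dist"],float)).ravel()
    R=np.array(p["R"]);t=np.array(p["t"])
    return -R.T@t, R.T@np.array([n[0],n[1],1.])
def atz(p,uv,z):
    o,d=ray(p,uv); return o+d*(z-o[2])/d[2]
def proj(p,X):
    r=cv2.Rodrigues(np.array(p["R"],float))[0]
    return cv2.projectPoints(np.atleast_2d(np.array(X,float)),r,np.array(p["t"],float),K(p),np.array(p["dist"],float))[0].reshape(-1,2)
def shot(n):
    from scipy.spatial.transform import Rotation as Ro
    o=bot.get_obs(); p=bot.camera(n)
    if n=="wrist":
        M=np.array(p["mount"]); 
        T=np.eye(4); r=o["tcp_rot"]; T[:3,:3]=Ro.from_euler("xyz",r,degrees=True).as_matrix(); T[:3,3]=o["ee_pos"]
        W=np.linalg.inv(T@M); p["R"]=W[:3,:3]; p["t"]=W[:3,3]
    return p
def save(p,n): cv2.imwrite("pics/"+n,p["img"][:,:,::-1])
E
python3 - <<'E'
from h import *
print(bot.get_obs(),bot.nose_length)
zs=dict(dish_reader=0,tray_lip=.033,v_seat=.022,dish_center=.028,dish_stack=0,vial_0=0,vial_2=0,syringe_filter_stand=0)
for n in("scene","side","wrist"):
    p=shot(n); save(p,n+"0.png")
    if n!="wrist": print(n, -np.array(p["R"]).T@p["t"])
    for k,z in zs.items():
        for d in bot.landmark_of(k,p)[:2]: print(n,k,round(d["score"],2),np.round(d["point"],1),atz(p,d["point"],z).round(4))
E
```

```text
{'time': 0.0, 'q': array([-7.51726371e+01,  5.00999365e+00,  1.00341487e+01,  9.50984656e+01,
       -1.70824008e-03,  8.99993616e+01]), 'qd': array([ 0.04068035, -0.02702801, -0.07215329, -0.01978343, -0.08834767,
       -0.05235153]), 'joint_efforts': array([-1.98993410e-03, -5.20390499e+01,  4.64804614e+01,  1.61943171e-02,
       -6.88746945e-05,  1.19873800e-05]), 'ee_pos': array([ 0.14068634, -0.53148088,  0.23859093]), 'tcp_rot': array([-1.79925689e+02,  1.70741061e-03,  1.48280035e+01]), 'wrist_force': array([ 0.21920098,  1.21920984, -0.05993936]), 'torque': array([0.04612984, 0.0030562 , 0.01137428]), 'grasp_force': 0.0, 'opening': 0.08528587818647294} 0.008
scene [0.24835246 0.5909174  0.58142524]
scene dish_reader 0.79 [272.6 208.7] [0.7016 0.0028 0.    ]
scene tray_lip 0.95 [263.1 229.2] [0.6539 0.0974 0.033 ]
scene v_seat 0.72 [273.7 205.8] [0.6883 0.0159 0.022 ]
scene dish_center 0.63 [266.7 205.4] [0.6965 0.0288 0.028 ]
scene dish_stack 0.56 [195.2 237.7] [0.7751 0.1603 0.    ]
scene dish_stack 0.53 [273.2 208. ] [7.02e-01 1.00e-04 0.00e+00]
scene vial_0 0.7 [341.7 22
[... 155 characters left out ...]
_2 0.5 [327.9 210.3] [ 0.5989 -0.0569  0.    ]
scene syringe_filter_stand 0.95 [410.1 211.2] [ 0.4481 -0.1505  0.    ]
scene syringe_filter_stand 0.74 [275.  210.7] [0.6933 0.0056 0.    ]
side [ 0.22355658 -0.22130702  0.78758779]
side dish_reader 0.56 [342.4 170.8] [0.6986 0.0109 0.    ]
side tray_lip 0.7 [292.  161.2] [0.6488 0.1009 0.033 ]
side dish_stack 0.7 [295.7 124. ] [0.7572 0.1612 0.    ]
side vial_0 0.66 [330.  233.2] [ 0.5604 -0.0374 -0.    ]
side vial_0 0.51 [348.4 220.7] [ 0.6017 -0.0553  0.    ]
side vial_2 0.66 [330.  233.2] [ 0.5604 -0.0374 -0.    ]
side vial_2 0.51 [348.4 220.7] [ 0.6017 -0.0553  0.    ]
side syringe_filter_stand 0.88 [358.2 314.2] [ 0.447  -0.1584  0.    ]
```

Run:
```python
import cv2
a=cv2.imread("pics/scene0.png")[120:300,180:440]; b=cv2.imread("pics/side0.png")[80:260,220:480]
cv2.imwrite("pics/c0.png",cv2.resize(cv2.vconcat([a,b]),None,fx=1.65*1.0,fy=1.65,interpolation=cv2.INTER_CUBIC))
```

```text
(no output)
```

View pics/c0.png

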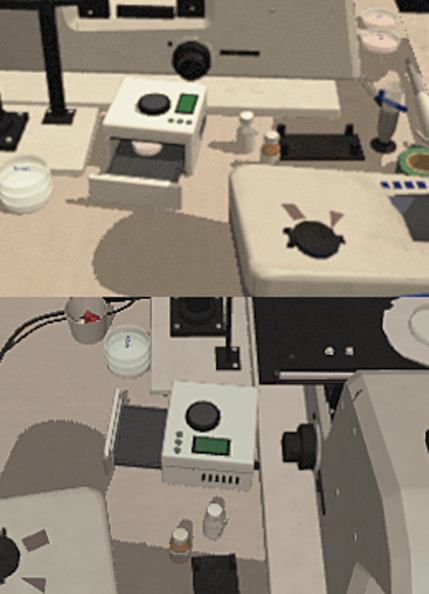

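Run:
```python
import cv2
a=cv2.imread("pics/scene0.png"); b=cv2.imread("pics/side0.png")
cv2.imwrite("pics/f0.png",cv2.resize(cv2.vconcat([a,b]),(480,600),interpolation=cv2.INTER_AREA))
```

```text
(no output)
```

View pics/f0.png

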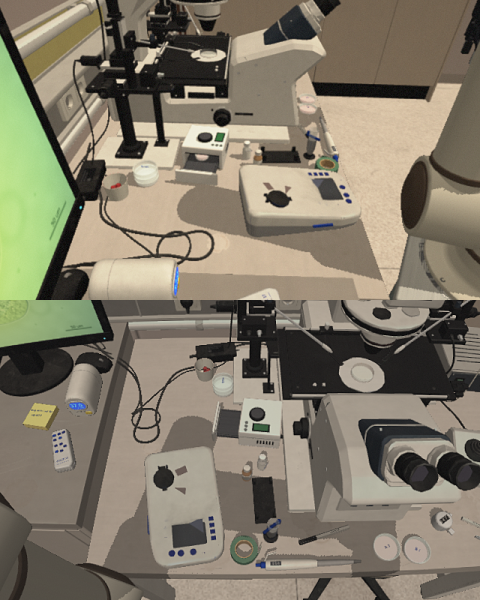

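```bash
python3 -m inch '[[-1.5,5.5,2,8],[-3,11,4,16],[-4,16.5,6,24],[-4,22,8,32],[0,25,8,42],[5,28,8,52],[9.5,32,8,62],[13,37,8,72]]' 0
python3 - <<'E'
from h import *
p=shot("side")
for uv in [(196,202),(284,197),(297,340),(205,356)]: print(atz(p,uv,.06).round(3))
p=bot.camera("wrist"); print(np.array(p["mount"]).round(3), bot.nose_length, bot.get_obs()["opening"])
E
```

```text
time: 2.35
ee_pos: [0.2719, -0.1603, 0.3192]
tcp_rot: [180.0, 0.0, 87.1]
wrist_force: [1.2, -0.9, 0.3]
opening: 0.0
grasp_force: 0.0
[0.467 0.197 0.06 ]
[0.557 0.06  0.06 ]
[ 0.345 -0.099  0.06 ]
[0.25  0.013 0.06 ]
[[-0.    -0.95  -0.311  0.081]
 [ 1.     0.    -0.001  0.   ]
 [ 0.001 -0.311  0.95  -0.135]
 [ 0.     0.     0.     1.   ]] 0.008 4.66982329655052e-05
```

```bash
python3 -m inch '[[4.4,3.7,0,10],[8.8,7.4,0,20],[13.2,11,0,30],[17.6,14.6,-2,30],[22,18.2,-4,30],[26.5,21.8,-6,30],[31,25.5,-8,30],[35.3,29,-10,30]]'
python3 - <<'E'
from h import *
zs=dict(tray_lip=.033,v_seat=.022,dish_center=.028,dish_reader=0)
for n in("wrist","side","scene"):
    p=shot(n); save(p,n+"1.png")
    for k,z in zs.items():
        for d in bot.landmark_of(k,p)[:1]: print(n,k,round(d["score"],2),np.round(d["point"],1),atz(p,d["point"],z).round(4))
E
```

```text
time: 3.45
ee_pos: [0.6253, 0.1289, 0.2185]
tcp_rot: [180.0, 0.0, 116.8]
wrist_force: [0.7, -0.5, 0.4]
opening: 0.0001
grasp_force: 0.0
wrist tray_lip 0.8 [331.3 205.4] [0.6516 0.1121 0.033 ]
wrist dish_center 0.41 [328.4 208.2] [0.6514 0.1067 0.028 ]
side tray_lip 0.85 [290.2 162. ] [0.6454 0.103  0.033 ]
side dish_reader 0.61 [347.5 172.4] [ 7.003e-01 -2.000e-04 -0.000e+00]
scene tray_lip 0.57 [264. 230.] [0.6511 0.0983 0.033 ]
scene v_seat 0.77 [273.1 204.2] [0.6925 0.0121 0.022 ]
scene dish_center 0.49 [268.9 204.4] [0.6947 0.0236 0.028 ]
scene dish_reader 0.82 [275.2 207.3] [ 0.6998 -0.0042  0.    ]
```

View pics/wrist1.png

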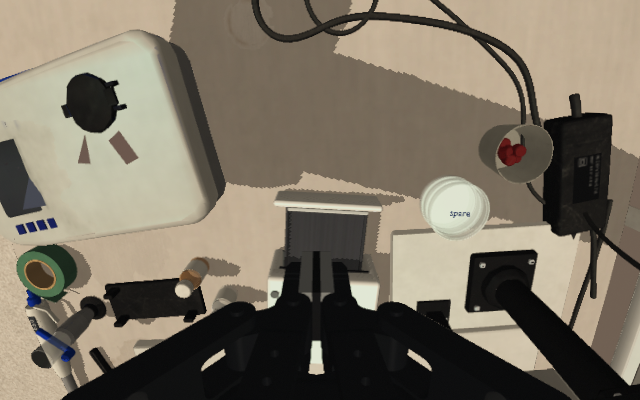

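Run:
```python
import cv2
a=cv2.imread("pics/wrist1.png")[180:280,260:400]
cv2.imwrite("pics/z1.png",cv2.resize(a,None,fx=5,fy=5,interpolation=cv2.INTER_CUBIC))
```

```text
(no output)
```

View pics/z1.png

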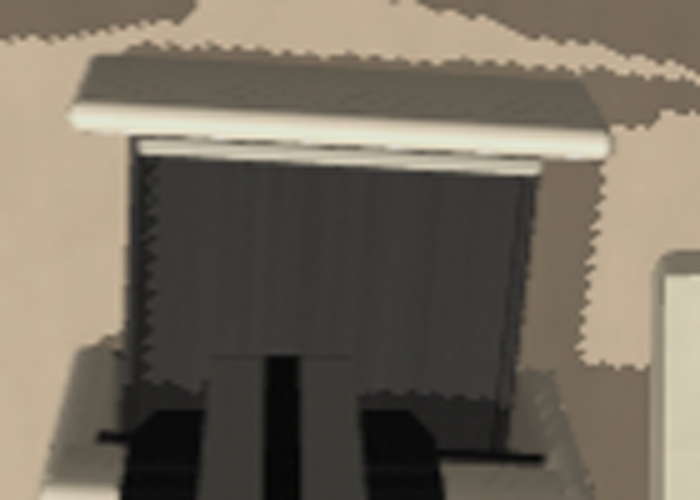

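Run:
```python
from h import *
from scipy.spatial.transform import Rotation as Ro
p=dict(bot.camera("wrist"));o=bot.get_obs()
T=np.eye(4);T[:3,:3]=Ro.from_euler("xyz",o["tcp_rot"],degrees=True).as_matrix();T[:3,3]=o["ee_pos"]
W=np.linalg.inv(T@np.array(p["mount"]));p["R"]=W[:3,:3];p["t"]=W[:3,3]
def zc(x,y): return (260+x/5,180+y/5)
L=atz(p,zc(137,153),.044);R=atz(p,zc(540,175),.044)
L2=atz(p,zc(72,128),.046);R2=atz(p,zc(608,158),.046)
for a,b in((L,R),(L2,R2)):
    d=b-a; print(a.round(4),b.round(4),((a+b)/2).round(4),np.linalg.norm(d),np.degrees(np.arctan2(d[1],d[0])))
```

```text
[0.6119 0.0899 0.044 ] [0.6854 0.1218 0.044 ] [0.6487 0.1058 0.044 ] 0.08006286871451947 23.500421039521363
[0.5982 0.0895 0.046 ] [0.695  0.1315 0.046 ] [0.6466 0.1105 0.046 ] 0.10544829350750289 23.43441397824793
```

```bash
python3 -m inch '[[2,-2.8,-2,-3.3],[3.5,-4.9,-4,-3.3],[3.5,-4.9,-8,-3.3],[3.5,-4.9,-12,-3.3],[3.5,-4.9,-14.5,-3.3],[3.5,-4.9,-16,-3.3],[3.5,-4.9,-17,-3.3],[3.5,-4.9,-17.8,-3.3]]'
python3 - <<'E'
from h import *
p=shot("scene"); q=shot("side")
cv2.imwrite("pics/c2.png",cv2.resize(cv2.vconcat([p["img"][130:270,180:360],q["img"][90:230,230:410]])[:,:,::-1],None,fx=2.1,fy=2.1,interpolation=cv2.INTER_CUBIC))
E
```

```text
time: 5.25
ee_pos: [0.6592, 0.0793, 0.0415]
tcp_rot: [179.9, 0.0, 113.5]
wrist_force: [-0.6, 0.1, 0.9]
opening: -0.0001
grasp_force: 0.0
```

View pics/c2.png

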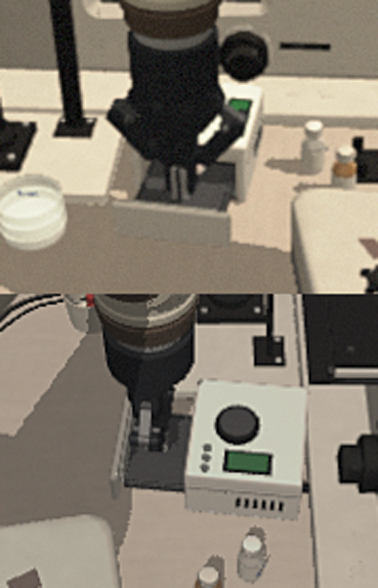

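```bash
python3 -m inch '[[-0.3,0.7,-0.3,0],[-0.7,1.65,-0.3,0],[-1.3,2.9,-0.3,0],[-1.85,4.2,-0.3,0],[-2.4,5.5,-0.3,0],[-2.95,6.8,-0.3,0],[-3.5,8.1,-0.3,0],[-3.9,9.0,-0.3,0]]'
```

```text
time: 6.35
ee_pos: [0.6197, 0.1698, 0.0386]
tcp_rot: [180.0, 0.1, 113.5]
wrist_force: [18.2, -36.1, -2.0]
opening: -0.0004
grasp_force: 22.6
```

```bash
python3 -m inch '[[0,0,0,0],[0,0,0,0],[0.4,-0.9,0,0],[0.4,-0.9,5,0],[0.8,-2,10,0],[2.3,-5.5,13,0],[3.8,-9,16,0],[4.7,-10.9,16,0]]'
python3 - <<'E'
from h import *
zs=dict(tray_lip=.033,v_seat=.022,dish_center=.028)
for n in("wrist","side"):
    p=shot(n); save(p,n+"3.png")
    np.save(n+"3.npy",np.c_[p["R"],p["t"]])
    for k,z in zs.items():
        for d in bot.landmark_of(k,p)[:1]: print(n,k,round(d["score"],2),np.round(d["point"],1),atz(p,d["point"],z).round(4))
    if n=="wrist": cv2.imwrite("pics/z3.png",cv2.resize(p["img"][130:280,230:430,::-1],None,fx=4,fy=4,interpolation=cv2.INTER_CUBIC))
E
```

```text
time: 7.35
ee_pos: [0.6679, 0.0589, 0.2007]
tcp_rot: [179.8, 0.0, 113.5]
wrist_force: [0.8, -0.1, -0.4]
opening: -0.0001
grasp_force: 0.0
wrist tray_lip 0.58 [319.6  31. ] [0.619  0.1814 0.033 ]
wrist v_seat 0.65 [316.6 150.3] [0.6573 0.0872 0.022 ]
wrist dish_center 0.96 [322.  123.2] [0.6515 0.1126 0.028 ]
side tray_lip 0.82 [252.1 155.3] [0.6211 0.1798 0.033 ]
side v_seat 0.67 [300.2 163.3] [0.6589 0.0882 0.022 ]
side dish_center 0.85 [289.5 156.2] [0.6597 0.1141 0.028 ]
```

View pics/z3.png

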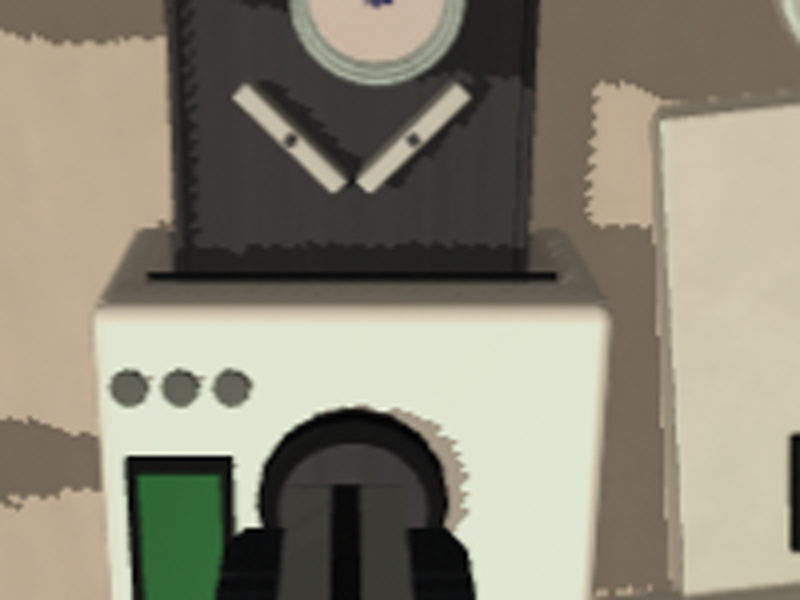

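```bash
python3 -m inch '[[-1.9,4.9,0,0],[-3.5,9,-2,0],[-3.5,9,-8,0],[-3.5,9,-12,0],[-3.5,9,-14,0],[-3.5,9,-15.2,0],[-3.5,9,-16,0],[-3.5,9,-16.5,0]]' 2.5
python3 - <<'E'
from h import *
p=shot("wrist"); q=shot("side")
print(bot.get_obs()["ee_pos"],bot.get_obs()["opening"],bot.get_obs()["wrist_force"])
cv2.imwrite("pics/c4.png",cv2.resize(cv2.vconcat([p["img"][130:330,220:420],q["img"][80:280,200:400]])[:,:,::-1],None,fx=1.5,fy=1.5,interpolation=cv2.INTER_CUBIC))
for k,z in dict(v_seat=.022,dish_center=.028).items():
    for d in bot.landmark_of(k,q)[:1]: print(k,round(d["score"],2),np.round(d["point"],1),atz(q,d["point"],z).round(4))
E
```

```text
time: 8.75
ee_pos: [0.6324, 0.1504, 0.0341]
tcp_rot: [179.9, 0.0, 113.5]
wrist_force: [-0.7, 0.1, 0.7]
opening: 0.0252
grasp_force: 0.0
[0.63198624 0.15026165 0.03353294] 0.025672077387758386 [ 0.27840073 -0.2897185  -0.41188661]
v_seat 0.7 [301.7 162.4] [0.6623 0.0867 0.022 ]
dish_center 0.69 [290.4 156.3] [0.6604 0.1124 0.028 ]
```

View pics/c4.png

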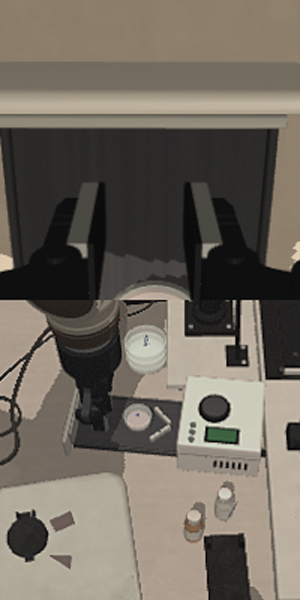

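```bash
python3 -m inch '[[0.2,-0.46,0,0],[0.4,-0.92,0,0],[0.6,-1.38,0,0],[0.8,-1.83,0,0],[1,-2.29,0,0],[1.2,-2.75,0,0],[1.36,-3.12,0,0],[1.48,-3.4,0,0]]'
python3 - <<'E'
from h import *
o=bot.get_obs();print(o["wrist_force"])
u=np.array([-.399,.917]);w=np.array([.917,.399])
for n in("side","scene"):
    q=shot(n);P={}
    for k,z in dict(tray_lip=.033,v_seat=.022,dish_center=.028).items():
        for d in bot.landmark_of(k,q)[:1]: P[k]=atz(q,d["point"],z)[:2];print(n,k,round(d["score"],2),P[k].round(4))
    if "v_seat" in P and "dish_center" in P: d=P["dish_center"]-P["v_seat"];print(d@u,d@w)
    if n=="side": cv2.imwrite("pics/z5.png",cv2.resize(q["img"][120:210,230:350,::-1],None,fx=5,fy=5,interpolation=cv2.INTER_CUBIC))
E
```

```text
time: 9.95
ee_pos: [0.6466, 0.1161, 0.0333]
tcp_rot: [-180.0, -0.0, 113.5]
wrist_force: [0.4, -0.5, -0.8]
opening: 0.0248
grasp_force: 0.1
[ 0.43739048 -0.4578827  -0.78434129]
side tray_lip 0.85 [0.6228 0.1809]
side dish_center 0.64 [0.6524 0.0973]
scene tray_lip 0.79 [0.6259 0.1718]
scene v_seat 0.95 [0.6578 0.0893]
scene dish_center 0.62 [0.6629 0.0871]
-0.004038734698555936 0.0038164963110976224
```

View pics/z5.png

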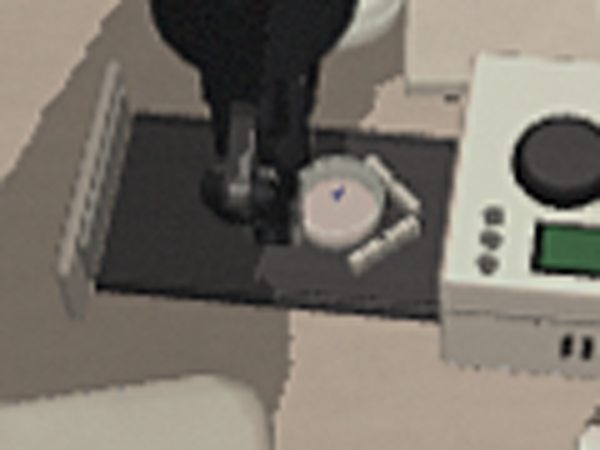

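```bash
python3 -m inch '[[0.06,-0.13,0,0],[0.11,-0.26,0,0],[0.17,-0.39,0,0],[0.22,-0.51,0,0],[0.28,-0.64,0,0],[0.34,-0.77,0,0],[0.39,-0.9,0,0],[0.44,-1.0,0,0]]'
python3 - <<'E'
from h import *
o=bot.get_obs();print(o["ee_pos"],o["wrist_force"])
for n in("side",):
    q=shot(n)
    for k,z in dict(tray_lip=.033,v_seat=.022,dish_center=.028).items():
        for d in bot.landmark_of(k,q)[:1]: print(n,k,round(d["score"],2),atz(q,d["point"],z).round(4))
E
```

```text
time: 11.35
ee_pos: [0.6508, 0.1064, 0.0332]
tcp_rot: [-180.0, -0.0, 113.5]
wrist_force: [-3.8, 2.5, 0.7]
opening: 0.0247
grasp_force: 2.2
[0.6507728  0.10643595 0.03322596] [-3.78917308  2.48050098  0.73993029]
side tray_lip 0.67 [0.617  0.1814 0.033 ]
side v_seat 0.68 [0.6574 0.0823 0.022 ]
side dish_center 0.76 [0.6643 0.0848 0.028 ]
```

```bash
python3 -m inch '[[0.04,-0.09,0,0],[0.08,-0.18,0,0],[0.12,-0.28,0,0],[0.16,-0.37,0,0],[0.2,-0.46,0,0],[0.2,-0.46,0,0],[0.2,-0.46,0,0],[0.2,-0.46,0,0]]'
python3 - <<'E'
from h import *
q=shot("side")
for k,z in dict(tray_lip=.033,v_seat=.022,dish_center=.028).items():
    for d in bot.landmark_of(k,q)[:1]: print(k,round(d["score"],2),atz(q,d["point"],z).round(4))
cv2.imwrite("pics/z6.png",cv2.resize(q["img"][120:210,230:350,::-1],None,fx=5,fy=5,interpolation=cv2.INTER_CUBIC))
E
```

```text
time: 12.55
ee_pos: [0.653, 0.1016, 0.0333]
tcp_rot: [180.0, 0.0, 113.5]
wrist_force: [-3.5, 1.0, 0.4]
opening: 0.0248
grasp_force: 2.0
tray_lip 0.81 [0.623  0.1734 0.033 ]
v_seat 0.61 [0.6615 0.081  0.022 ]
dish_center 0.71 [0.6602 0.0804 0.028 ]
```

View pics/z6.png

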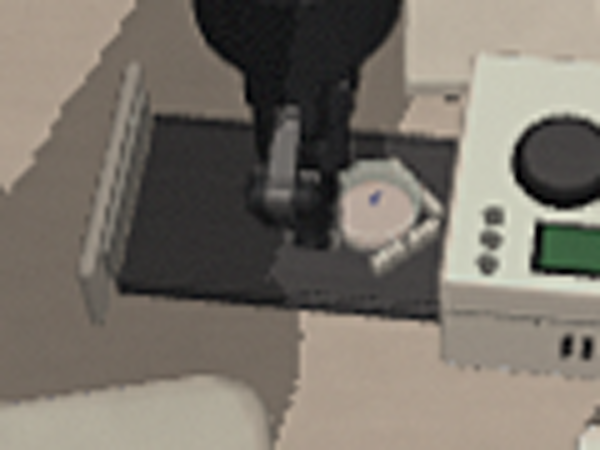

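```bash
python3 -m inch '[[-0.02,-0.05,0,0],[-0.04,-0.1,0,0],[-0.06,-0.16,0,0],[-0.08,-0.21,0,0],[-0.1,-0.26,0,0],[-0.1,-0.26,0,0],[-0.1,-0.26,0,0],[-0.1,-0.26,0,0]]'
```

```text
time: 13.75
ee_pos: [0.6522, 0.0992, 0.0334]
tcp_rot: [180.0, 0.0, 113.5]
wrist_force: [0.8, 4.5, 0.4]
opening: 0.0247
grasp_force: 2.4
```

```bash
python3 -m inch '[[0.05,-0.03,0,0],[0.1,-0.08,0,0],[0.14,-0.17,0,0],[0.18,-0.25,0,0],[0.18,-0.25,0,0],[0.18,-0.25,0,0],[0.18,-0.25,0,0],[0.18,-0.25,0,0]]'
python3 - <<'E'
from h import *
u=np.array([-.399,.917]);w=np.array([.917,.399])
f=bot.get_obs()["wrist_force"][:2];print(f@u,f@w)
for n in("side","scene"):
    q=shot(n);P={}
    for k,z in dict(tray_lip=.033,v_seat=.022,dish_center=.028).items():
        for d in bot.landmark_of(k,q)[:1]: P[k]=atz(q,d["point"],z)[:2];print(n,k,round(d["score"],2),P[k].round(4))
    if "v_seat" in P and "dish_center" in P: d=P["dish_center"]-P["v_seat"];print(d@u,d@w)
E
```

```text
time: 14.75
ee_pos: [0.6537, 0.0965, 0.0332]
tcp_rot: [-180.0, 0.0, 113.5]
wrist_force: [0.1, 1.9, 0.9]
opening: 0.0248
grasp_force: 1.8
1.6992994870983125 0.8470055174954889
side tray_lip 0.58 [0.6216 0.1662]
side v_seat 0.66 [0.6677 0.0737]
side dish_center 0.8 [0.6616 0.08  ]
0.008206513142168921 -0.003080587489847994
scene tray_lip 0.65 [0.6309 0.1577]
scene v_seat 0.94 [0.6669 0.0712]
scene dish_center 0.7 [0.6622 0.0731]
0.003559254878465955 -0.003520677451725351
```

```bash
python3 -m inch '[[-0.2,0.46,0,0],[-0.6,1.4,0,0],[-1,2.3,0.5,0],[-1,2.3,5,0],[-1,2.3,10,0],[0,0,15,0],[1.2,-3,16.7,0],[1.8,-4.45,16.7,0]]'
python3 - <<'E'
from h import *
u=np.array([-.399,.917]);w=np.array([.917,.399])
q=shot("wrist");P={}
for k,z in dict(tray_lip=.033,v_seat=.022,dish_center=.028).items():
    for d in bot.landmark_of(k,q)[:1]: P[k]=atz(q,d["point"],z)[:2];print(k,round(d["score"],2),d["point"],P[k].round(4))
if "v_seat" in P and "dish_center" in P: d=P["dish_center"]-P["v_seat"];print(d@u,d@w)
cv2.imwrite("pics/z7.png",cv2.resize(q["img"][110:230,240:400,::-1],None,fx=5,fy=5,interpolation=cv2.INTER_CUBIC))
E
```

```text
time: 16.15
ee_pos: [0.6726, 0.0515, 0.2022]
tcp_rot: [179.8, 0.1, 113.5]
wrist_force: [0.4, 0.9, -0.1]
opening: 0.0252
grasp_force: 0.0
tray_lip 0.96 [317.2, 36.1] [0.6233 0.1696]
dish_center 0.83 [314.6, 153.1] [0.661  0.0772]
```

View pics/z7.png

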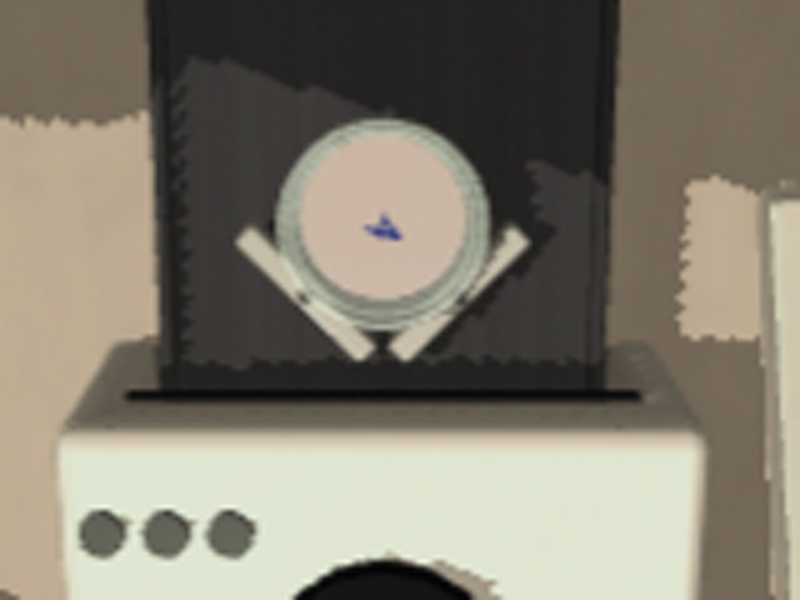

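```bash
python3 -m inch '[[-2.2,5.1,0,0],[-4.4,10.3,0,0],[-6.5,15.4,0,0],[-6.5,15.4,-5,0],[-6.5,15.4,-10,0],[-6.5,15.4,-13,0],[-6.5,15.4,-15.2,0],[-6.5,15.4,-16.4,0]]' 0
```

```text
time: 17.35
ee_pos: [0.605, 0.2067, 0.034]
tcp_rot: [-179.8, -0.0, 113.6]
wrist_force: [-0.5, -0.3, -0.1]
opening: 0.0002
grasp_force: 0.0
```

```bash
python3 -m inch '[[0.24,-0.55,0,0],[0.48,-1.1,0,0],[0.68,-1.56,0,0],[0.84,-1.93,0,0],[1.04,-2.38,0,0],[1.28,-2.93,0,0],[1.56,-3.58,0,0],[1.84,-4.22,0,0]]'
python3 -m inch '[[0.24,-0.55,0,0],[0.48,-1.1,0,0],[0.72,-1.65,0,0],[0.92,-2.11,0,0],[1.12,-2.57,0,0],[1.28,-2.93,0,0],[1.36,-3.12,0,0],[1.4,-3.2,0,0]]'
```

```text
time: 18.35
ee_pos: [0.6254, 0.1636, 0.0363]
tcp_rot: [180.0, -0.0, 113.5]
wrist_force: [-1.0, 3.8, 3.0]
opening: -0.0002
grasp_force: 2.1
time: 19.35
ee_pos: [0.6391, 0.1318, 0.0362]
tcp_rot: [-180.0, -0.0, 113.5]
wrist_force: [-1.0, 3.7, 3.2]
opening: 0.0001
grasp_force: 2.0
```

```bash
python3 -m inch '[[0.05,-0.12,0,0],[0.1,-0.23,0,0],[0.15,-0.35,0,0],[0.2,-0.46,0,0],[0.25,-0.57,0,0],[0.3,-0.69,0,0],[0.34,-0.78,0,0],[0.36,-0.83,0,0]]'
```

```text
time: 20.35
ee_pos: [0.6427, 0.1235, 0.0363]
tcp_rot: [-180.0, -0.0, 113.5]
wrist_force: [-1.9, 3.1, 2.9]
opening: -0.0002
grasp_force: 2.0
```

Not at the stop yet (force unchanged); continue gently.

```bash
python3 -m inch '[[0.04,-0.09,0,0],[0.08,-0.18,0,0],[0.12,-0.28,0,0],[0.16,-0.37,0,0],[0.2,-0.46,0,0],[0.22,-0.5,0,0],[0.24,-0.55,0,0],[0.24,-0.55,0,0]]'
```

```text
time: 21.35
ee_pos: [0.6432, 0.1225, 0.0363]
tcp_rot: [-180.0, -0.5, 113.7]
wrist_force: [-12.5, 24.4, 6.8]
opening: -0.0001
grasp_force: 13.6
```

```bash
python3 -m inch '[[-0.24,0.55,0,0],[-0.5,1.2,0,0],[-1,2.3,0,0],[-1.4,3.2,0,0],[-1.4,3.2,5,0],[-1.4,3.2,10,0],[-1.4,3.2,15,0],[-1.4,3.2,17,0]]'
python3 - <<'E'
from h import *
u=np.array([-.399,.917]);w=np.array([.917,.399])
print(bot.get_obs()["wrist_force"])
r=[]
for n in("wrist","scene","side"):
    q=shot(n);P={}
    for k,z in dict(tray_lip=.033,v_seat=.022,dish_center=.028).items():
        for d in bot.landmark_of(k,q)[:1]: P[k]=atz(q,d["point"],z)[:2];print(n,k,round(d["score"],2),np.round(d["point"]),P[k].round(4))
    if n=="wrist": r.append(cv2.resize(q["img"][110:260,230:430],(600,450)))
    if n=="scene": r.append(cv2.resize(q["img"][170:250,220:320],(200,160))); 
cv2.imwrite("pics/z8.png",cv2.hconcat([r[0],cv2.copyMakeBorder(r[1],0,290,0,0,cv2.BORDER_CONSTANT)])[:,:,::-1])
E
```

```text
time: 22.35
ee_pos: [0.6318, 0.1506, 0.2101]
tcp_rot: [179.7, 0.1, 113.5]
wrist_force: [-0.3, -1.0, 0.3]
opening: 0.0004
grasp_force: 0.0
[-0.30907258 -1.02000852  0.26329053]
wrist tray_lip 0.71 [318. 230.] [0.6546 0.1049]
scene tray_lip 0.97 [262. 226.] [0.6601 0.0916]
scene v_seat 0.94 [276. 205.] [0.6849 0.0121]
scene dish_center 0.65 [199. 239.] [0.7413 0.1809]
side tray_lip 0.82 [296. 160.] [0.6567 0.0951]
```

View pics/z8.png

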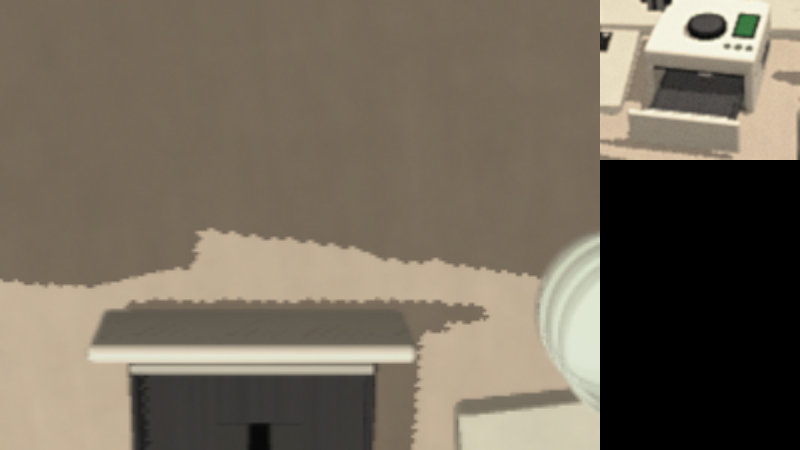

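```bash
python3 -c "
from workcell import bot
print(bot.job_done())"
```

```text
the job is handed in; nothing more can be done
None
```

I drew the tray out to its stop by hooking the lip, slid the dish until it was snug against both arms of the V, pushed the tray fully home and handed the job in at about 22.5 s of robot time. I saw the dish snug with the tray out, but the roof hid it once the tray was home, so that last position was not confirmed by camera; the judge returned no verdict.

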